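# Put the three mould top plates back on their own moulds

## Task

The three injection moulds were closed with one another's top plates: move the plates round so that every lower half is closed flat, over its guide pins, by the plate of its own outline (round, long, square). Use the empty rubber pad to set one plate aside on the way, because the ground faces must never lie on the bare bench, and lower the plates, do not drop them. Leave the tools and moulded parts that lie round about where they are.

Things in the scene. Friction and masses are not known exactly. Their poses are not given: they have to be found in the camera images.
- top_round_mid (a point): Round mould top plate, loose, aluminium, 0.4 kg: a turned disc, 96 mm across, 16 thick. In its middle a steel hexagon coupling as handle, 30 mm across flats, from 16 to 50 mm above the underside; flats face +y, -y and every 60 degrees. 16 mm through holes at (28, 18), (-28, -18) mm; screw heads 3 mm proud at (28, -18), (-28, 18). Point: on the centre line, 25 mm above the underside.
- top_long_mid (a point): Long mould top plate, loose, aluminium, 0.4 kg: a rectangle 130 (x) by 60 (y) mm, 16 thick. In its middle a steel hexagon coupling as handle, 30 mm across flats, from 16 to 50 mm above the underside; flats face +y, -y and every 60 degrees. 16 mm through holes at (28, 18), (-28, -18) mm; screw heads 3 mm proud at (28, -18), (-28, 18). Point: on the centre line, 25 mm above the underside.
- top_square_mid (a point): Square mould top plate, loose, aluminium, 0.4 kg: a square of 84 by 84 mm with clipped corners, 16 thick. In its middle a steel hexagon coupling as handle, 30 mm across flats, from 16 to 50 mm above the underside; flats face +y, -y and every 60 degrees. 16 mm through holes at (28, 18), (-28, -18) mm; screw heads 3 mm proud at (28, -18), (-28, 18). Point: on the centre line, 25 mm above the underside.
- base_round: Round lower mould half, fixed: a turned disc, 96 mm across, foot 110 mm across, 10 thick; upper face 32 mm up, under another mould's plate at the start. Guide pins at (28, 18), (-28, -18) mm: 12 thick, tapered to 4, 14 tall; they enter any top plate's holes. A closed plate lies on the upper face, x along this x or reversed. Origin: middle of the underside.
- base_long: Long lower mould half, fixed: a rectangle 130 (x) by 60 (y) mm, foot 144 (x) by 74 (y) mm, 10 thick; upper face 32 mm up, under another mould's plate at the start. Guide pins at (28, 18), (-28, -18) mm: 12 thick, tapered to 4, 14 tall; they enter any top plate's holes. A closed plate lies on the upper face, x along this x or reversed. Origin: middle of the underside.
- base_square: Square lower mould half, fixed: a square of 84 by 84 mm with clipped corners, foot 98 by 98 mm, 10 thick; upper face 32 mm up, under another mould's plate at the start. Guide pins at (28, 18), (-28, -18) mm: 12 thick, tapered to 4, 14 tall; they enter any top plate's holes. A closed plate lies on the upper face, x along this x or reversed. Origin: middle of the underside.
- pad: Flat black rubber pad, fixed, 170 (x) by 120 (y) by 8 mm, empty at the start: the place to set one top plate aside. Origin: middle of its underside; its upper face is 8 mm above that.
- knob_mid (a point): Bystander: loose round moulded knob, 44 mm across, 24 mm tall; the point is its middle.
- snap_mid (a point): Bystander: loose flat ring-shaped moulded snap hook, 51 by 110 by 11 mm; the point is its middle.
- cutters_mid (a point): Bystander: loose pair of end cutters lying flat, 85 by 162 by 14 mm; the point is near their middle.

How it is judged:
By the outcome, as a careful person would: the job done as asked, in the order asked, and still so for the second after the job is handed in, with the robot touching nothing.
It also fails if it takes over 90 s, if anything falls off the work surface, if the arm or the gripper's body presses on something with over 40 N, if the wrist force passes 120 N, or if a joint passes its speed limit or range.

## Robot

A 6-joint arm with a two-finger parallel gripper is mounted at the origin on a cart in front of the work surface, level with it; the furniture and walls round the work are solid. World frame = base frame: x ahead of the robot, y to its left, z up, the work surface at z = 0. Lengths are in mm, angles in rad, forces in N, time in s.
With the tool pointing down it reaches from about 425 to 925 mm from the base axis. Payload 12.5 kg.
Tool frame: the origin (TCP) lies at the very end of the fingers, on their centre line; the grasp point (between the pads) lies 19 mm behind it (r.grip_depth is the distance from the TCP to the grasp point, in mm); z points along the fingers, y is the direction in which the jaws open and shut (so a half turn about z gives the same grasp; the last joint's range is limited). The gripper opens to 85 mm and grips with 20 to 120 N. Pads are 22 mm wide; open, the fingers measure 114 mm over their backs; the gripper's body (76 mm by 85 mm) begins 54 mm behind the grasp point. The pads swing forward as they close: fully open they stand 13 mm farther back than shut.
Start: joints at [1.208, 0.491, 1.559, -0, 1.092, -0.106], TCP at [158.723, 604.526, 231.327] pointing down, gripper open.
Joint ranges: [-3.1, 3.1], [-0.84, 2.19], [0.05, 2.79], [-1.13, 4.28], [0.06, 2.93], [-2.69, 2.69]. Speed limits (rad/s): [2.22, 2.22, 2.79, 3.14, 3.14, 3.14].

## Interface

Orientations are given as a 3x3 rotation matrix whose columns are the frame's x, y, z axes.
In Python, from station import r gives the robot as it stands. Calls block until the motion is done:
- r.reach(position, orientation): joint-space move of the TCP to a pose.
- r.movel(position, vel=150, orientation=None, guard=None): straight line of the TCP; orientation=None keeps the orientation; vel is the mean speed in mm/s. With guard (N) it stops when the force on the tool has changed by that much, and returns True; else False.
- r.goto_joints(angles): joint-space move.
- r.grip(opening, strength=None): finger opening in mm; strength is the grip in N (None keeps the last); returns when the fingers have stopped.
- r.sleep(seconds).
- r.inverse_kinematics(position, orientation): joint angles nearest the present ones, or None.
- r.sense(): the state.
- r.capture(name): name is "side" or "top" or "wrist"; returns a dict with "img" (480x640x3 uint8, blue, green, red), "fx", "fy", "cx", "cy" (pixels), "position" and "attitude" of the camera in the world; the wrist camera has in their place "tool_from_camera" (4x4, takes a point from camera to tool coordinates, whose origin is the TCP and whose axes are the flange's). Camera axes: x right, y up, looking along -z (the intrinsics and any distortion apply to the point x, -y, -z); pixel columns grow to the right and rows downward; lengths in mm; the calibration is good to about 2 mm. A picture is of the moment at which its call begins: read the wrist's pose just before it. There is no depth.
A pose or a line that the arm cannot do raises r.PlanningError and nothing moves.
- r.finish_job(): hands the job in, once; it reports no verdict.
Trained networks look in a picture, given as the dict that the camera call returned (one of the last four; its "shot" number tells which), for a name from the list of things; names that differ only in an ending like _2 or _b are one class to them, and where a whole thing is asked for, a point or a joint stands for the part that bears it (a point fixed in the world has none). Each returns a list of dicts, best first, with "p" (0 to 1); they miss things now and then, are a little off and sometimes report something else, mostly with a low value. They report only what shows in the picture. A call takes as long as a camera call.
- r.search_frame(picture, name): "xy" ([column, row] in pixels, amid what is visible of it).
- r.silhouettes(picture, name): "mask" (480x640 bool, what is visible of it) and "xy" ([column, row] in pixels, amid what is visible of it).
- r.landmark_of(picture, name): "xy" ([column, row] in pixels: a listed point, or the origin of a listed thing).
The state is a dict: "time_s": time; "joint_positions": joint angles; "joint_velocities": joint speeds; "joint_efforts": joint torques, N m; "eef_pos": TCP position; "tcp_rot": TCP orientation; "wrist_force": force on the tool from outside, world axes, zero at the start; "torque": the same for the moment, N m; "finger_gap": finger opening in mm.
Only numpy, scipy, OpenCV 4.12 (cv2) and the standard library are available. Lean on these libraries where they do the work, as an engineer would, in place of code of your own. Each camera call takes 0.05 s, during which the arm holds its last target.

## Working session

There is one attempt and no reset: what is moved stays moved. The work goes in short steps, each a Python script; the robot and the scene stay as the last script left them, time stands still between calls to the robot, and variables do not carry over. Pictures are saved under pics/ and viewed, and the job is handed in when it is done.

```bash
ls; mkdir -p pics; python3 - <<'E'
from station import r
import cv2
s=r.sense();print(s['time_s'],s['eef_pos'],s['tcp_rot'],s['finger_gap'])
names="top_round_mid top_long_mid top_square_mid base_round base_long base_square pad knob_mid snap_mid cutters_mid".split()
for c in ("top","side","wrist"):
    p=r.capture(c); cv2.imwrite(f"pics/{c}0.png",p["img"])
    print(c,{k:(v.tolist() if hasattr(v,'tolist') else v) for k,v in p.items() if k!="img"})
    if c!="wrist":
        for n in names: print(n,[(d["p"],d["xy"]) for d in r.landmark_of(p,n)[:3]])
E
```

```text
pics
0.0 [158.61398942 604.28543887 230.71815149] [[-9.67215855e-01  2.53955407e-01 -3.74844320e-04]
 [ 2.53955669e-01  9.67215254e-01 -1.08237328e-03]
 [ 8.76805956e-05 -1.14208244e-03 -9.99999344e-01]] 85.24696550942298
top {'fx': 501.0678907930335, 'fy': 501.0678907930335, 'cx': 321.95613340560095, 'cy': 251.1648190153341, 'position': [306.0367306378668, -87.15774335594969, 1403.179472514474], 'attitude': [[-0.02349165054570166, 0.9908748732221391, -0.13272199505601265], [-0.9997235972073741, -0.02315972877138074, 0.0040442737276505415], [0.0009335638096675652, 0.13278031699105747, 0.9911450528950682]], 'shot': 1}
top_round_mid [(0.87, [401.9, 253.9])]
top_long_mid [(0.6, [271.6, 264.0])]
top_square_mid [(0.72, [319.4, 205.5]), (0.29, [272.6, 265.2])]
base_round [(0.74, [277.9, 265.3]), (0.48, [402.5, 254.6])]
base_long [(0.89, [318.1, 206.4]), (0.48, [400.7, 255.1])]
base_square [(0.71, [399.2, 253.0]), (0.21, [459.0, 213.5])]
pad [(0.91, [188.8, 260.3])]
knob_mid [(0.45, [233.4, 293.8])]
snap_mid [(0.63, [320.5, 209.5]), (0.61, [396.2, 202.4])]
cutters_mid [(0.9, [458.8, 212.5])
[... 599 characters left out ...]
56, [303.0, 312.2])]
base_long [(0.79, [261.3, 255.5])]
base_square [(0.76, [344.7, 213.0])]
pad [(0.62, [242.5, 409.3])]
knob_mid [(0.73, [322.1, 366.4])]
snap_mid [(0.97, [289.5, 199.5]), (0.32, [320.6, 365.9])]
cutters_mid [(0.67, [319.5, 163.2]), (0.31, [287.2, 199.8])]
wrist {'fx': 358.2395271366237, 'fy': 358.2395271366237, 'cx': 315.26454941832077, 'cy': 235.2613857828853, 'tool_from_camera': [[-0.0006179769253074494, 0.9497997083362295, 0.3128580063685959, 80.22525288974327], [0.9999996555143624, 0.0007603228074761686, -0.00033298706198432775, 1.509327367317792], [-0.0005541440920960244, 0.31285769281518555, -0.9497998510058224, -143.55282362406956], [0.0, 0.0, 0.0, 1.0]], 'shot': 3}
```

View pics/top0.png

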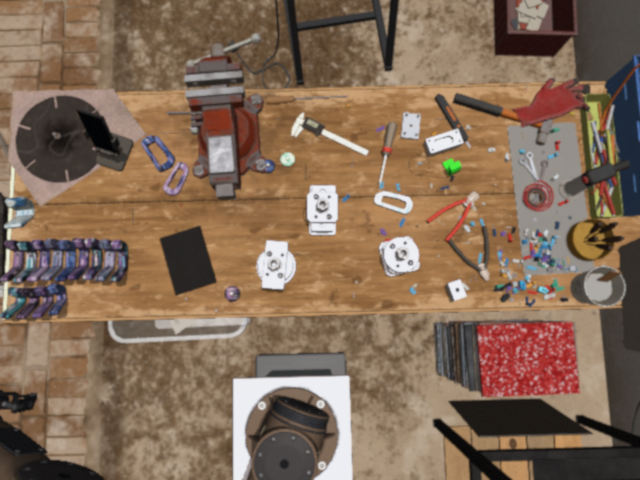

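View pics/side0.png

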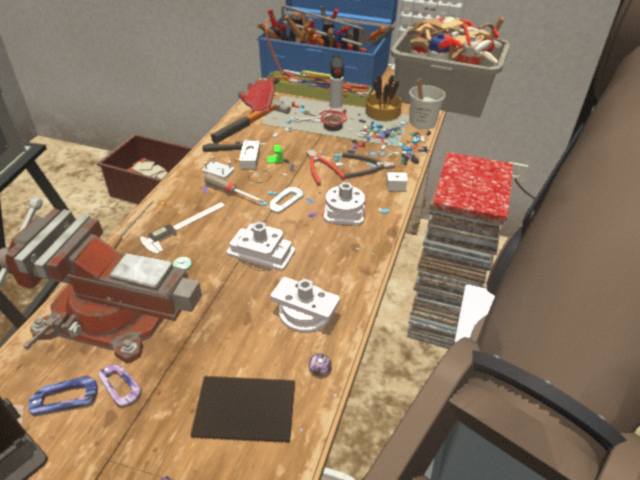

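The top view shows the long plate on the round base at (276,265), the square plate on the long base at (322,207), the round plate on the square base at (401,255), and the pad at (188,260). The tall vice is at (220,150). The side view agrees. Next I'll work out positions and take close views with the wrist camera.

```bash
cat > h.py <<'E'
import numpy as np, cv2
from station import r
def cam(p,s=None):
    if "tool_from_camera" in p:
        T=np.eye(4);T[:3,:3]=np.array(s["tcp_rot"]);T[:3,3]=s["eef_pos"]
        M=T@np.array(p["tool_from_camera"]);return M[:3,:3],M[:3,3]
    return np.array(p["attitude"]),np.array(p["position"])
def ray(p,uv,z,s=None):
    R,t=cam(p,s); d=R@np.array([(uv[0]-p["cx"])/p["fx"],-(uv[1]-p["cy"])/p["fy"],-1]); return t+d*(z-t[2])/d[2]
def proj(p,P,s=None):
    R,t=cam(p,s); q=(np.atleast_2d(P)-t)@R; return np.c_[p["cx"]-p["fx"]*q[:,0]/q[:,2],p["cy"]+p["fy"]*q[:,1]/q[:,2]]
def down(yaw):  # tool x axis at angle yaw, z down
    c,s=np.cos(yaw),np.sin(yaw); return np.array([[c,s,0],[s,-c,0],[0,0,-1.]])
E
python3 - <<'E'
from h import *
p=r.capture("top");q=r.capture("side")
for n,a,b,z in [("long/round",(271.6,264),(304.3,292.6),57),("sq/long",(319.4,205.5),(256.3,233.2),57),("round/sq",(401.9,253.9),(345.6,193.9),57),("pad",(188.8,260.3),(242.5,409.3),8),("knob",(232,294),(320,365),12)]:
    print(n,ray(p,a,z).round(),ray(q,b,z).round())
E
```

```text
long/round [455.  44.  57.] [455.  39.  57.]
sq/long [613. -89.  57.] [620. -95.  57.]
round/sq [ 474. -309.   57.] [ 472. -306.   57.]
pad [476. 281.   8.] [478. 293.   8.]
knob [379. 159.  12.] [379. 162.  12.]
```

```bash
python3 - <<'E'
from h import *
import pickle
for n,xy in [("LR",(455,42)),("SL",(616,-92)),("RS",(473,-307))]:
    az=np.arctan2(xy[1],xy[0]); O=down(az+np.pi)
    print(n,r.inverse_kinematics([*xy,190],O))
    r.reach([*xy,190],O); r.sleep(0.15)
    s=r.sense(); p=r.capture("wrist"); cv2.imwrite(f"pics/w_{n}.png",p["img"])
    pickle.dump((s,p),open(f"{n}.pkl","wb"));print(s["time_s"],s["eef_pos"])
    for m in ("top_round_mid","top_long_mid","top_square_mid"): print(m,[(d["p"],d["xy"],ray(p,d["xy"],57,s).round(1)) for d in r.landmark_of(p,m)[:2]])
E
```

```text
LR [-5.26798903e-02  3.10326638e-01  2.00525768e+00 -4.44089210e-16
  8.26008337e-01 -1.71552307e+00]
3.675 [455.05006687  42.44645559 190.00026782]
top_round_mid []
top_long_mid [(0.96, [307.6, 224.2], array([457.5,  38. ,  57. ]))]
top_square_mid []
SL [-2.54260229e-01  5.29599895e-01  1.61069813e+00 -4.44089210e-16
  1.00129463e+00 -1.67680173e+00]
4.875 [615.34291988 -90.82960771 190.42859522]
top_round_mid [(0.28, [306.1, 222.0], array([614.5, -96.5,  57. ]))]
top_long_mid []
top_square_mid [(0.6, [303.5, 222.6], array([614.7, -98.7,  57. ]))]
RS [-6.92839441e-01  4.50978460e-01  1.75855089e+00 -4.44089210e-16
  9.32063303e-01 -1.68792964e+00]
6.2333 [ 473.83243126 -306.00846752  189.95103356]
top_round_mid [(0.94, [311.4, 227.0], array([ 475.8, -309.1,   57. ]))]
top_long_mid []
top_square_mid [(0.76, [627.2, 226.2], array([613.6, -94.9,  57. ]))]
```

View images.

```bash
python3 -c "
import cv2,numpy as np
a=[cv2.imread(f'pics/w_{n}.png')[100:400,160:480] for n in ('LR','SL','RS')]
cv2.imwrite('pics/w3.png',np.hstack(a)[:, :960] if 0 else cv2.resize(np.vstack([np.hstack(a[:2]),np.hstack([a[2],a[2]*0])]),(800,750))[:600*2])
for n,i in zip(('LR','SL','RS'),a): cv2.imwrite(f'pics/z_{n}.png',cv2.resize(i,(640,600)))
"
```

```text
(no output)
```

View pics/z_LR.png

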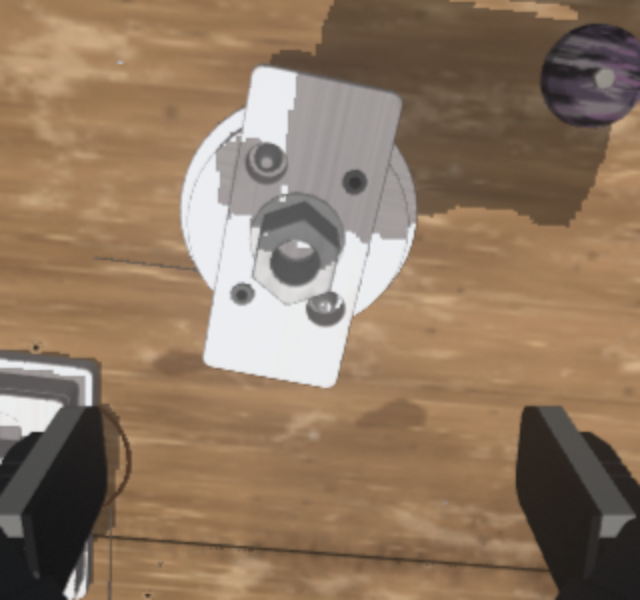

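View pics/z_SL.png

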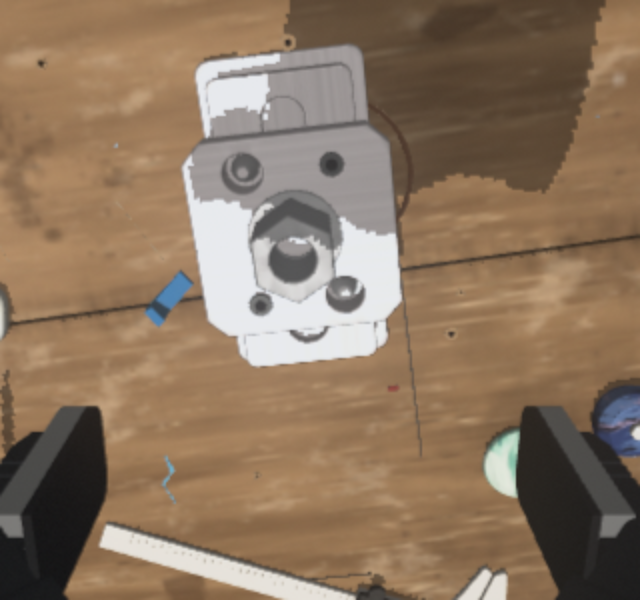

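View pics/z_RS.png

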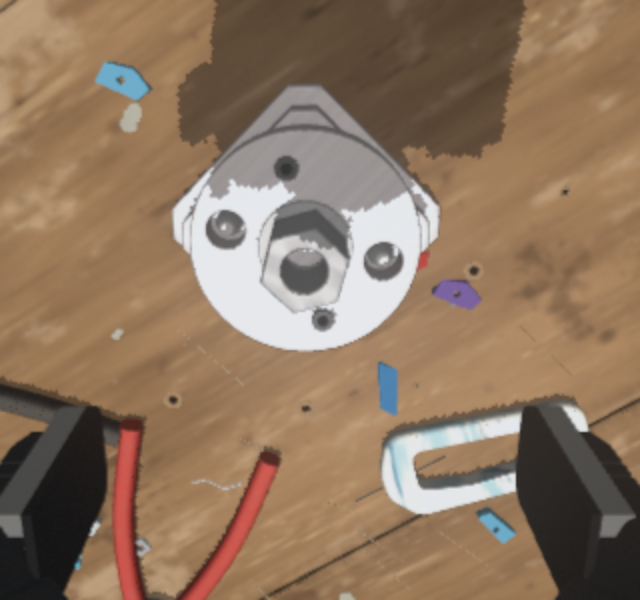

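```bash
cat >> h.py <<'E'
def fit(M,W):
    M=np.array(M,float);W=np.array(W,float)[:,:2];m=M.mean(0);w=W.mean(0)
    H=(M-m).T@(W-w);a=np.arctan2(H[0,1]-H[1,0],H[0,0]+H[1,1])
    R=np.array([[np.cos(a),-np.sin(a)],[np.sin(a),np.cos(a)]]);t=w-R@m
    return t,a,np.abs(W-(M@R.T+t)).max()
E
python3 - <<'E'
from h import *
import pickle
D={"LR":[(268,162),(326,308),(355,182),(242,294),(296,262)],"SL":[(242,172),(345,293),(331,164),(261,304),(293,260)],"RS":[(226,229),(384,261),(287,168),(323,320),(304,270)]}
M=[(28,18),(-28,-18),(28,-18),(-28,18)]
for n,u in D.items():
    s,p=pickle.load(open(n+".pkl","rb"))
    u=np.array(u)/2+[160,100]
    W=[ray(p,u[i],z,s) for i,z in enumerate((48,48,51,51,82))]
    best=min((fit(M[:2]+m,W[:4]) for m in (M[2:],M[2:][::-1])),key=lambda f:f[2])
    print(n,best[0].round(1),np.degrees(best[1]).round(1),best[2].round(1),"hex top",W[4].round(1), "az",np.degrees(np.arctan2(best[0][1],best[0][0])))
    pins=[ray(p,u[i],46,s)[:2] for i in (0,1)]
E
```

```text
LR [455.4  38.6] 173.4 0.3 hex top [455.3  38.6  82. ] az 4.842407078029829
SL [613.  -95.4] 178.1 0.2 hex top [613.5 -95.5  82. ] az -8.841826171484081
RS [ 475.3 -307.5] -167.5 0.2 hex top [ 475.  -307.8   82. ] az -32.90071196412348
```

```bash
python3 - <<'E'
from h import *
xy=(477,285); az=np.arctan2(xy[1],xy[0])
r.reach([*xy,220],down(np.radians(197))); r.sleep(.15)
s=r.sense(); p=r.capture("wrist"); o=r.silhouettes(p,"pad")
print(s["time_s"],s["joint_positions"])
m=o[0]["mask"].astype(np.uint8); c=max(cv2.findContours(m,0,1)[0],key=cv2.contourArea)
W=np.array([ray(p,q[0],8,s)[:2] for q in c],np.float32)
print(o[0]["p"],cv2.minAreaRect(W))
im=p["img"].copy();cv2.drawContours(im,[c],-1,(0,255,0),1);cv2.imwrite("pics/pad1.png",im)
for pose,j in [((455.4,38.6),173.4),((613,-95.4),178.1),((475.3,-307.5),-167.5)]:
    print(r.inverse_kinematics([*pose,53],down(np.radians(j))))
E
```

```text
8.7083 [ 4.18437399e-01  4.05082060e-01  1.74439726e+00 -4.36954080e-05
  9.92195212e-01 -1.44785232e+00]
0.75 ((477.96246337890625, 285.9435119628906), (169.48617553710938, 119.39144134521484), 16.444129943847656)
[-6.01367585e-02  5.54017270e-01  2.12836506e+00 -4.44089210e-16
  4.59210328e-01 -1.51574135e+00]
[-2.60815738e-01  7.00094897e-01  1.72091915e+00 -4.44089210e-16
  7.20578605e-01 -1.79845081e+00]
[-6.90910629e-01  6.46875035e-01  1.86114942e+00 -4.44089210e-16
  6.33568199e-01 -2.47987311e+00]
```

View pics/pad1.png

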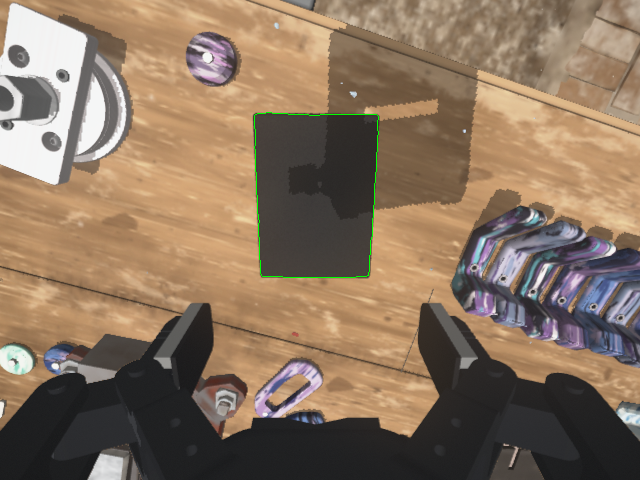

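```bash
cat >> h.py <<'E'
G=21; CZ=170
def st(tag=""):
    s=r.sense();print(tag,round(s["time_s"],2),np.round(s["eef_pos"],1),"F",np.round(s["wrist_force"],1),"gap",round(s["finger_gap"],1));return s
def pick(xy,yaw,under,strength=70):
    O=down(yaw); r.grip(65); r.reach([*xy,CZ],O)
    r.movel([*xy,under+G+25],vel=150); hit=r.movel([*xy,under+G],vel=60,guard=15); st(f"at hit={hit}")
    r.grip(20,strength); st("gripped")
    r.movel([*xy,under+G+22],vel=50); st("lift"); r.movel([*xy,CZ],vel=150); return st("up")
def place(xy,yaw,under,slow=25):
    O=down(yaw); r.reach([*xy,CZ],O); st("above")
    r.movel([*xy,under+G+slow],vel=150)
    hit=r.movel([*xy,under+G-1.5],vel=30,guard=12); return hit,st(f"down hit={hit}")
def release():
    s=r.sense(); p=np.array(s["eef_pos"]); r.grip(65); st("open"); r.movel([*p[:2],p[2]+45],vel=100); r.movel([*p[:2],CZ],vel=200)
def shot(name):
    import pickle
    r.sleep(.1); s=r.sense(); p=r.capture("wrist"); pickle.dump((s,p),open(name+".pkl","wb"))
    cv2.imwrite(f"pics/{name}.png",p["img"]); cv2.imwrite(f"pics/z_{name}.png",cv2.resize(p["img"][100:400,160:480],(640,600)))
E
python3 - <<'E'
from h import *
pick((455.4,38.6),np.radians(173.4),32)
shot("heldL")
E
```

```text
at hit=False 11.47 [455.3  38.6  52.7] F [ 0.5  0.6 -0.4] gap 65.1
gripped 11.89 [455.6  38.5  53.5] F [-0.7 -1.7  6.6] gap 28.9
lift 12.48 [455.4  38.6  75.1] F [ 0.5 -1.1 -5. ] gap 28.8
up 13.27 [454.9  38.6 169.3] F [ 0.   0.5 -5.6] gap 29.0
```

```bash
true
```

```text
(no output)
```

View pics/heldL.png

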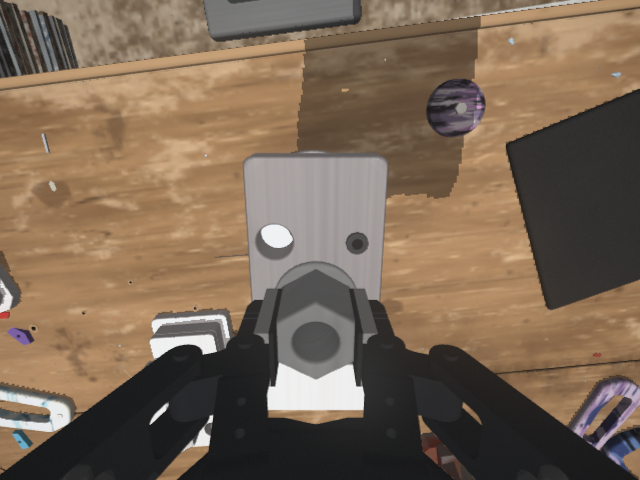

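The long plate is held squarely, with the hexagon between the pads at (316,320). Next it goes on the pad, then I'll look at the bare round base.

```bash
python3 - <<'E'
from h import *
hit,s=place((478,286),np.radians(196.4),8)
release()
shot("padL")
r.reach([455.4,38.6,190],down(np.radians(184.8)));shot("bR");st()
E
```

```text
above 14.39 [477.9 285.4 169.6] F [-0.7 -0.8 -5.3] gap 28.7
down hit=True 16.08 [477.8 285.9  29.5] F [-0.5  0.6  6.6] gap 28.9
open 16.52 [477.2 285.7  28.8] F [ 0.1 -0.6 -1. ] gap 65.2
 19.04 [455.6  39.6 189.8] F [ 0.8  0.3 -0.1] gap 64.8
```

View pics/z_padL.png

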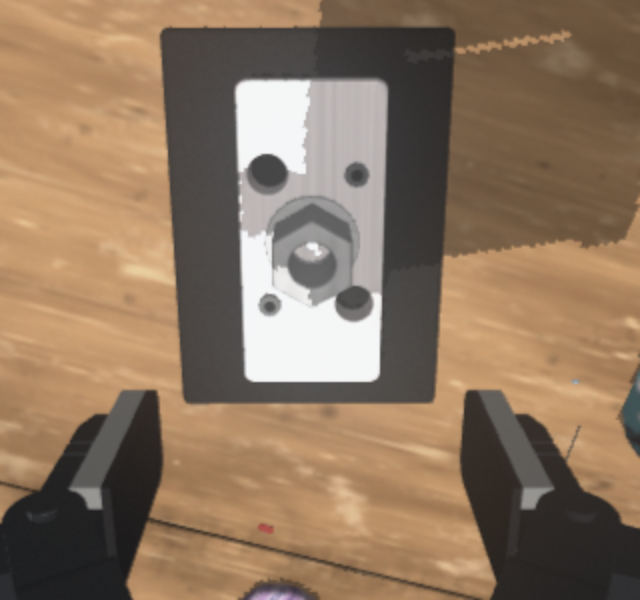

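View pics/z_bR.png

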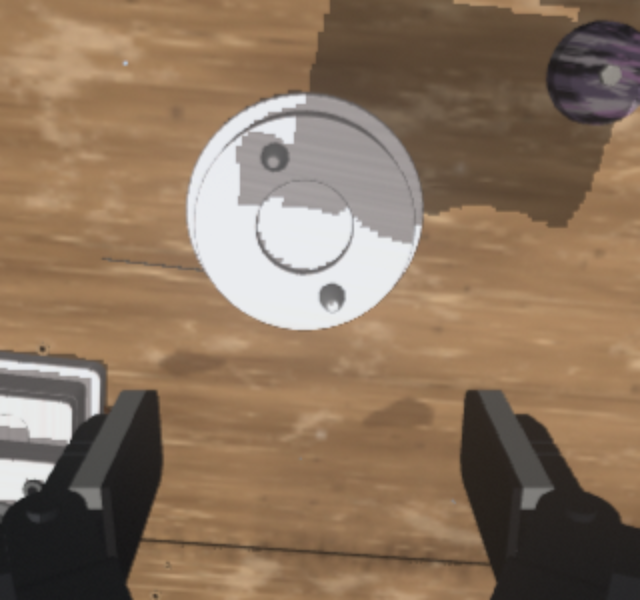

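The long plate lies flat on the pad with a wide margin all round. The bare round base shows its pins at zoom (275,155) and (332,297); I'll enlarge those.

```bash
python3 - <<'E'
import cv2,numpy as np
im=cv2.imread("pics/bR.png")
a=[cv2.resize(im[y-12:y+13,x-12:x+13],(400,400),interpolation=cv2.INTER_CUBIC) for x,y in ((297,178),(326,248))]
cv2.imwrite("pics/zz.png",np.hstack(a))
from h import *
import pickle
s,p=pickle.load(open("padL.pkl","rb"))
u=np.array([(268,173),(353,303),(357,174),(269,305)])/2+[160,100]
W=[ray(p,u[i],z,s) for i,z in enumerate((24,24,27,27))]
f=fit([(28,18),(-28,-18),(28,-18),(-28,18)],W);print(f,np.degrees(f[1]))
E
```

```text
(array([477.78315038, 287.5846661 ]), np.float64(-2.8615565644147916), np.float64(0.22603485117519995)) -163.95511397892324
```

View pics/zz.png

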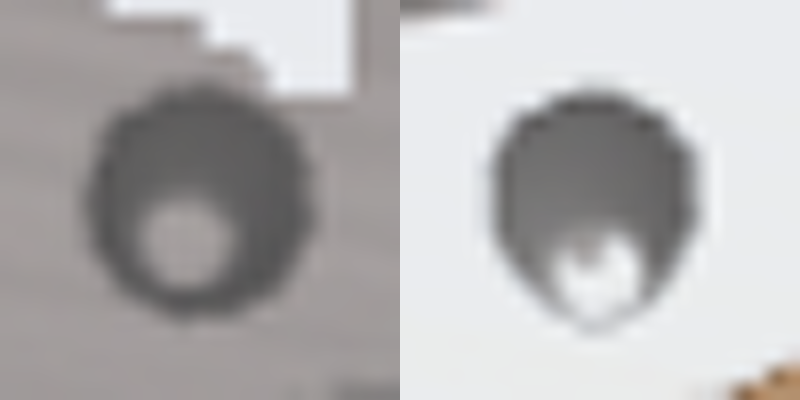

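```bash
python3 - <<'E'
from h import *
import pickle
s,p=pickle.load(open("bR.pkl","rb"))
W=[ray(p,q,46,s) for q in ((296.2,180.6),(325.75,252.7))]
f=fit([(28,18),(-28,-18)],W);print(f,np.degrees(f[1]))
print(np.array(s["tcp_rot"])[:,1])
E
```

```text
(array([455.52067394,  37.879402  ]), np.float64(3.028778078168645), np.float64(0.029707623072567912)) 173.5362009608079
[-8.53025757e-02  9.96355087e-01  1.05049797e-04]
```

```bash
python3 - <<'E'
from h import *
pick((474.3,-309.0),np.radians(-167.5),32)
hit,s=place((455.7,36.1),np.radians(173.5),32)
E
```

```text
at hit=False 21.9 [ 474.2 -309.    52.8] F [0.8 0.8 0.4] gap 65.0
gripped 22.32 [ 474.5 -309.2   53.5] F [-0.8  0.   5.4] gap 28.8
lift 22.91 [ 474.3 -309.    75.1] F [ 0.5  0.1 -3.1] gap 28.8
up 23.69 [ 473.9 -308.7  169.1] F [-0.2  0.2 -3.8] gap 28.6
above 24.99 [456.1  35.6 169.8] F [ 0.3 -0.3 -1.4] gap 29.0
down hit=True 26.52 [455.5  36.1  53.5] F [-1.3  0.3  6.4] gap 28.7
```

Seated at z=53.5, where the TCP should be (32+21=53). I'll release, check, then look at the bare square base.

```bash
python3 - <<'E'
from h import *
release(); shot("RR")
r.reach([474.3,-309,190],down(np.radians(170)));shot("bS");st()
E
```

```text
open 26.97 [455.2  36.1  53.1] F [ 0.2  0.5 -0.5] gap 64.9
 29.68 [ 474.7 -307.9  190. ] F [-0.2 -0.3 -0.4] gap 65.1
```

View pics/z_RR.png

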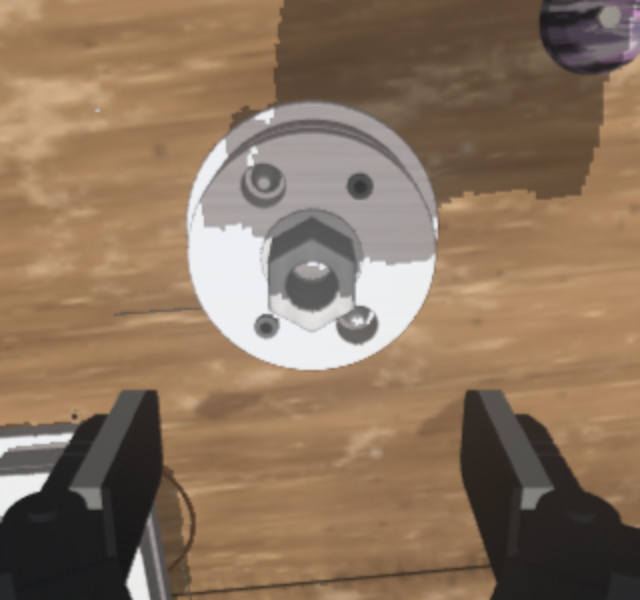

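View pics/z_bS.png

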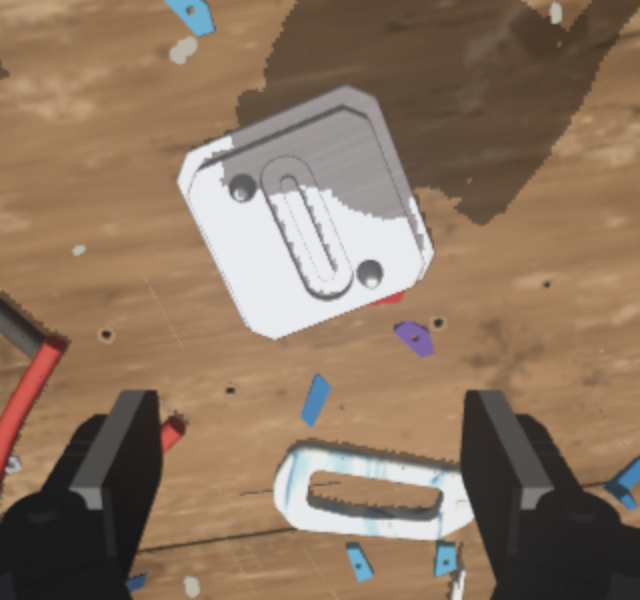

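The round plate sits flat, with its pins centred in the holes at (264,184) and (357,324). The square base is bare, with pins at (242,187) and (370,272).

```bash
cat >> h.py <<'E'
def tips(name,guesses,boost=None):
    """pin tips: enlarge for viewing"""
    im=cv2.imread(f"pics/{name}.png")
    a=[cv2.resize(im[y-12:y+13,x-12:x+13],(400,400),interpolation=cv2.INTER_CUBIC) for x,y in guesses]
    cv2.imwrite("pics/tips_%s.png"%name,np.hstack(a))
E
python3 - <<'E'
from h import *
tips("bS",[(281,194),(345,236)])
E
```

```text
(no output)
```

View pics/tips_bS.png

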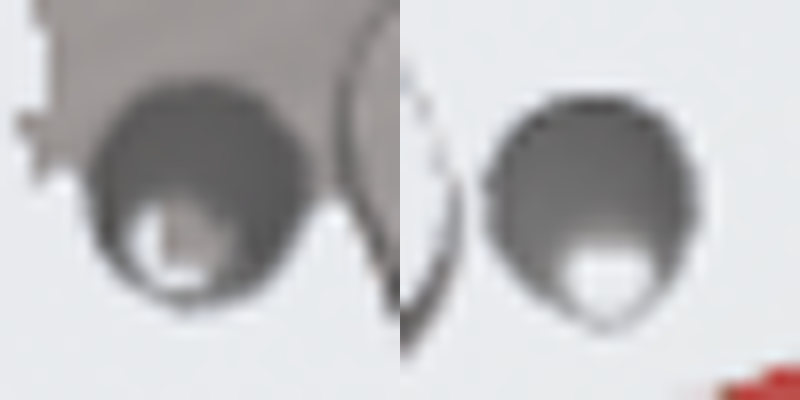

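```bash
python3 - <<'E'
from h import *
import pickle
s,p=pickle.load(open("bS.pkl","rb"))
W=[ray(p,q,46,s) for q in ((279.9,196.8),(345.5,240.7))]
f=fit([(28,18),(-28,-18)],W)
ty=np.array(s["tcp_rot"])[:2,1]; B=f[0]-1.8*ty
print(f,np.degrees(f[1]),B)
assert abs(B-[474.3,-309]).max()<4 and abs(np.degrees(f[1])+167.5)<3
pick((612.7,-97.2),np.radians(178.1),32)
hit,s=place(B,f[1],32)
E
```

```text
(array([ 475.18958266, -307.81425112]), np.float64(-2.9232738667406486), np.float64(0.048291666032582725)) -167.4912549251278 [ 474.87982012 -309.5873972 ]
at hit=False 32.23 [612.7 -97.1  52.8] F [0.7 0.3 0.6] gap 64.7
gripped 32.64 [612.9 -97.3  53.5] F [-0.7  0.5  5.2] gap 28.9
lift 33.23 [612.6 -97.2  75.1] F [-0.3  0.  -4.5] gap 28.8
up 34.02 [612.2 -97.1 169.1] F [-0.3  0.2 -4.5] gap 29.0
above 35.01 [ 475.3 -309.   169.6] F [ 1.3  0.4 -3.7] gap 29.7
down hit=True 36.54 [ 474.7 -309.5   53.5] F [-0.3  1.2  5. ] gap 28.9
```

```bash
python3 - <<'E'
from h import *
release(); shot("SS")
r.reach([612.7,-97.2,190],down(np.radians(178)));shot("bL");st()
E
```

```text
open 36.98 [ 474.2 -309.1   52.7] F [-0.1  0.1 -0.5] gap 65.1
 39.4 [612.3 -98.5 189.8] F [ 0.4 -0.3  0.4] gap 65.2
```

View pics/z_SS.png

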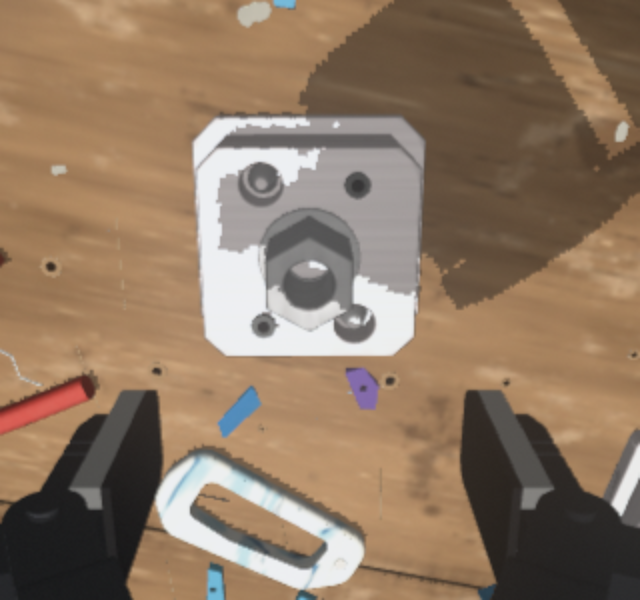

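View pics/z_bL.png

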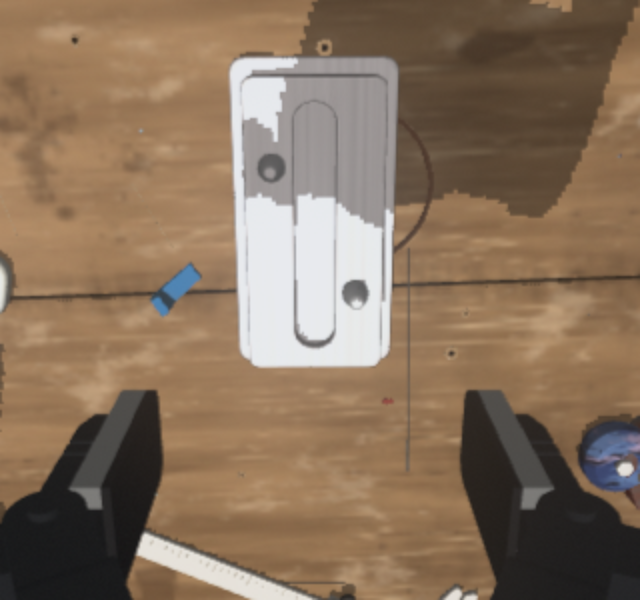

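The square plate is closed on its base, with a pin in each hole. The long base is bare, with pins at (271,168) and (356,293).

```bash
python3 - <<'E'
from h import *
tips("bL",[(295,184),(338,247)])
E
```

```text
(no output)
```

View pics/tips_bL.png

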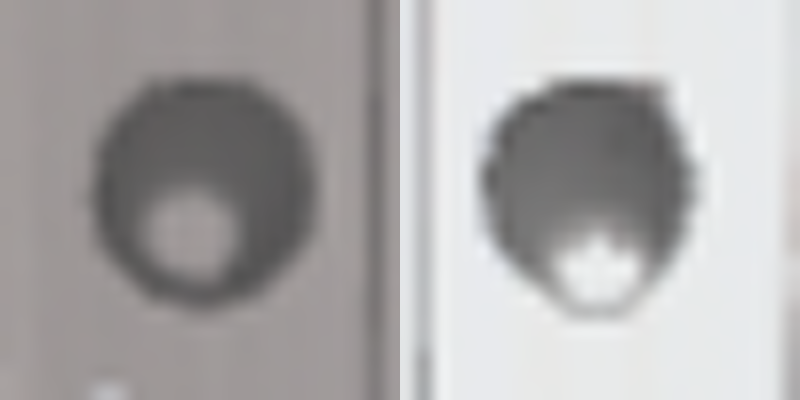

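```bash
python3 - <<'E'
from h import *
import pickle
s,p=pickle.load(open("bL.pkl","rb"))
W=[ray(p,q,46,s) for q in ((294.4,186.2),(337.9,251.25))]
f=fit([(28,18),(-28,-18)],W)
ty=np.array(s["tcp_rot"])[:2,1]; B=f[0]-1.8*ty
print(f,np.degrees(f[1]),B)
assert abs(B-[612.7,-97.2]).max()<4 and abs(np.degrees(f[1])-178.1)<3
pick((478,285.8),np.radians(196.2),8)
hit,s=place(B,f[1],32)
E
```

```text
(array([613.38005716, -95.72122574]), np.float64(3.106775602740131), np.float64(0.11552635162240676)) 178.00512993122197 [613.31502354 -97.52005053]
at hit=False 42.62 [477.9 285.8  28.7] F [-0.3  0.2 -1.1] gap 65.1
gripped 43.03 [478.1 285.9  29.5] F [-2.4  1.3  5.9] gap 28.8
lift 43.62 [478.  285.8  51.1] F [-0.3  0.2 -5.8] gap 29.2
up 44.57 [477.6 285.6 169.1] F [-0.   0.3 -5.8] gap 29.3
above 46.08 [613.3 -96.4 169.9] F [-0.2 -0.  -4.9] gap 29.0
down hit=True 47.61 [613.1 -97.5  53.5] F [-1.7  1.   4.9] gap 29.1
```

```bash
python3 - <<'E'
from h import *
release(); shot("LL")
r.reach([500,150,300],down(np.radians(190))); st()
for c in("top","side"):
    p=r.capture(c); cv2.imwrite(f"pics/{c}9.png",p["img"])
E
```

```text
open 48.05 [612.4 -97.3  52.4] F [-0.2  0.3 -0. ] gap 64.7
 50.48 [500.4 149.3 299.3] F [ 0.7 -0.5 -0. ] gap 64.8
```

View pics/z_LL.png

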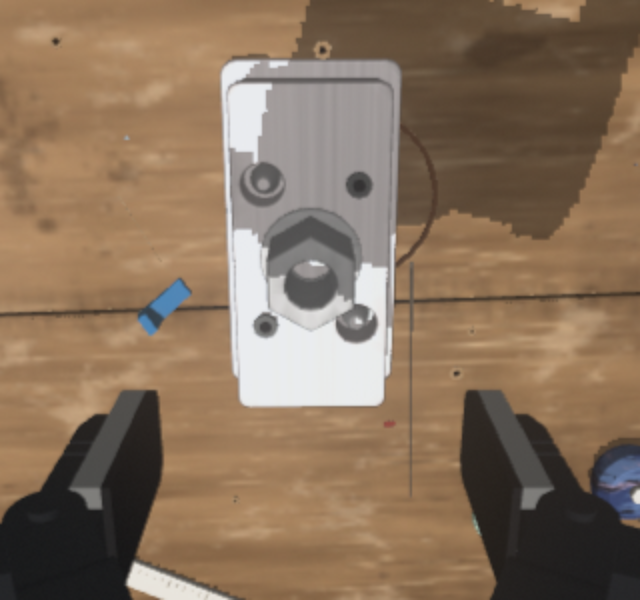

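View pics/side9.png

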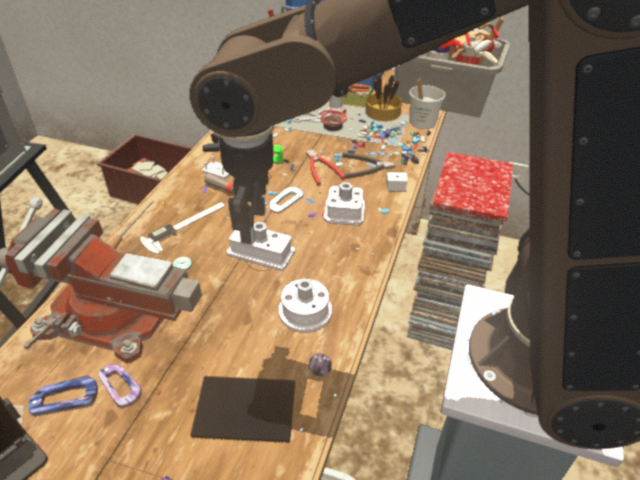

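View pics/top9.png

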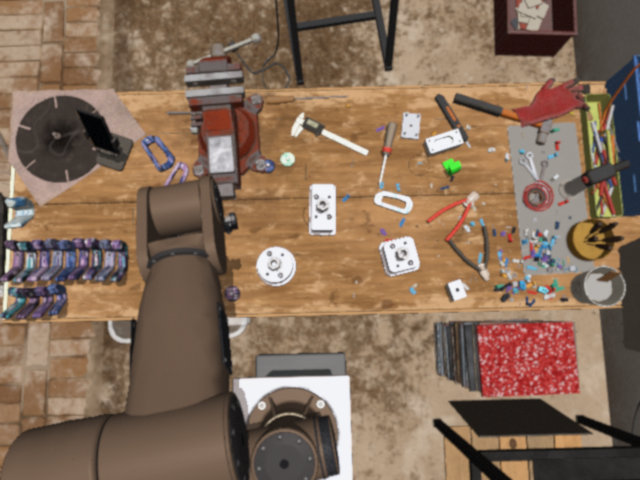

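All three moulds are closed by their own plates: round at (276,265), long at (322,208) and square at (400,256) in the top view. The pad is empty, the knob, snap hook and cutters haven't moved, and the arm is clear. Handing in.

```bash
python3 -c "
from station import r
print(r.finish_job())"
```

```text
the job is handed in; nothing more can be done
None
```

Every lower mould half is now closed flat over its guide pins by its own top plate, and I handed the job in at about 50 s of the 90 s allowed. I set the long plate aside on the rubber pad. I then moved the round plate to the round base and the square plate to the square base, and put the long plate on the long base last.

- **Seating:** All three plates stopped on light contact with the tool at 53.5 mm, against 53 mm expected for a plate lying flat. The wrist pictures taken after release show a pin inside each hole.
- **Forces:** The wrist force read at most about 7 N whenever I checked it.
- **Bystanders and pad:** The final top and side views show the pad empty and the knob, snap hook and cutters where they were at the start.
- **Disagreement found:** The wrist camera read about 1.8 mm off sideways, measured on the plate set down on the pad, and I corrected for it in every later pick and placing.

No check failed.

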